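# Hang the ice mallet in its collar over the sprung well flap

## Task

Take the ice mallet out of the black drying block and put it away in the oak well stand: feel its handle down through the brass collar, push it on past the red spring flap and ease it down until the head sits fully home on the collar, and only then let go of it. Work gently, never leaning hard or jolting on the stand, and leave the dominoes, bottle, bell and lime squeezer alone.

Things in the scene. Friction and masses are not known exactly. Their poses are not given: they have to be found in the camera images.
- mallet_head (a point): Centre of the ice mallet's dark wooden head, a block 66 mm along x, 42 mm along y, 52 mm high, with two brass bands. Grip it across the 42 mm (y) from above. Its underside is 26 mm below this point. Mallet mass 0.2 to 0.35 kg. It starts upright, head up, handle 50 mm deep in the drying block.
- mallet_foot (a point): Lower end of the mallet's round pale handle, on its axis, 146 mm below the head's centre. The handle is 18 mm in diameter and 120 mm long below the head; its lowest 8 mm are a thin straight steel pilot pin, 8 mm in diameter, below a square shoulder with a 1 mm chamfer.
- block: Black drying block, fixed, 90 x 90 x 60 mm high, with a blind round hole 21 mm across and 50 mm deep in the middle of its top (1.5 mm of play round the handle, which may lean slightly). Origin: centre of its underside, on the table.
- well: Fixed oak well stand: a 130 x 130 mm tray, two upright cheeks on its y sides and a top plate whose upper face is 130 mm above the table. Origin: centre of its underside. The stand is spoilt if the mallet pushes on it with more than 30 N; keep the gripper itself off it.
- well_mouth (a point): Middle of the stand, level with the top of its brass collar, 144 mm up. Collar: 56 mm outside, 14 mm high, straight bore 21.4 mm; fixed, but off-centre: the bore's axis is 5 mm from this point in an unknown horizontal direction, new each time. Find it by feel: let the thin pin into the bore and touch its wall on opposite sides to centre on it. Pressing down off-centre jams the shoulder on the collar.
- flap (a joint): Red flap below the collar, hinged along the stand's y at its -x side, with a stiff hinge and a weak closing spring. 0: shut and level, its top 44 mm below the collar's top. Grows (rad) as the handle pushes it down, to 1.0-1.25 with the handle fully in. Takes about 2 to 5 N to push aside; past it little holds the mallet, which would drop if let go early; hold it until it is home.
- bottle: Amber longneck bottle, standing, 60 mm across, 230 mm high, origin under its middle. Leave alone.
- bell: Small brass bell with wooden knob, 52 mm across, 63 mm high, origin under its middle. Leave alone.
- squeezer: Tin lime squeezer lying down, origin under its 66 mm wide bowl, two handles running 165 mm to its -x, 30 mm high. Leave alone.
- domino0: White domino lying flat, 50 x 25 x 10 mm, origin under its middle. Leave alone.
- domino1: White domino lying flat, 50 x 25 x 10 mm, origin under its middle. Leave alone.
- domino2: White domino lying flat, 50 x 25 x 10 mm, origin under its middle. Leave alone.
- domino3: White domino lying flat, 50 x 25 x 10 mm, origin under its middle. Leave alone.
- domino4: White domino lying flat, 50 x 25 x 10 mm, origin under its middle. Leave alone.

How it is judged:
By the outcome, as a careful person would: the job done as asked, in the order asked, and still so for the second after the job is handed in, with the robot touching nothing.
It also fails if it takes over 72 s, if anything falls off the work surface, if the arm or the gripper's body presses on something with over 40 N, if the wrist force passes 120 N, or if a joint passes its speed limit or range.

## Robot

A 6-joint arm with a two-finger parallel gripper is mounted at the origin on the work surface. World frame = base frame: x ahead of the robot, y to its left, z up, the work surface at z = 0. Lengths are in m, angles in degrees, forces in N, time in s.
With the tool pointing down it reaches from about 0.4 to 0.825 m from the base axis. Payload 7 kg.
Tool frame: the origin (TCP) lies on the centre line of the jaws, within the pads' length; the fingertips stand bot.tcp_to_tips ahead of it and the grasp point (between the pads) lies 3 mm ahead of it (bot.tcp_to_tips is the distance from the TCP to the fingertips, in m); z points along the fingers, y is the line along which they close (so a half turn about z gives the same grasp; the last joint's range is limited). The gripper opens to 85 mm and grips with 20 to 120 N. Pads are 22 mm wide; open, the fingers measure 114 mm over their backs; the gripper's body (76 mm by 85 mm) begins 54 mm behind the grasp point. The pads swing forward as they close: fully open they stand 13 mm farther back than shut.
Start: joints at [-55.628, 20.546, 0.682, 0, -70.136, -16.507], TCP at [0.207, -0.642, 0.253] pointing down, gripper open.
Joint ranges: [-176.03, 176.03], [-82.01, 121.73], [-58.28, 71.71], [-173.87, 95.51], [-174.79, -0.11], [-173.66, 173.66]. Speed limits (degrees/s): [136.94, 136.94, 172.46, 180, 180, 180].

## Interface

Orientations are given as [roll, pitch, yaw] about the fixed x, y, z axes, in that order (R = Rz(yaw) Ry(pitch) Rx(roll)).
In Python, from rig import monitor, cams, bot gives the robot as it stands.
- The arm moves only by the tool play_rows, never from a script. Its argument "motion" is a list of rows, each a list of 3 entries, a list of its own where there are three numbers: the shift along the tool's x, y, z normalised to -1 to 1, where 1 is 25 cm, then the turn about the tool's z normalised to -1 to 1, where 1 is 180 degrees, then the opening in per cent of the stroke, from 0 (shut) to 100 (fully open). In form: [[[x, y, z], spin, grip], ...]. A call has 1 to 8 rows; each row is the pose to reach, as a shift and turn from the pose commanded when the call began, along the tool's axes at that moment, turning the shorter way round; what a row does not reach only later rows make up. A row lasts 1/10 s, in which the tool goes at most 50 mm and 8.59 degrees, less where a joint would pass 70% of its speed; a pose out of reach is approached as far as the arm can. A call with a number of a shift or a turn outside -1 to 1 is refused whole. A call with a gripper value outside its range is refused whole. The fingers move at their own pace and stop on an object; the grip force is fixed at half the most. Time passes only in rows, so rows that repeat a pose let the fingers close. It gives the time, the measured TCP pose, the force, the opening and the grip force at its end, in the units of the state.
- monitor.sense(): the state, without advancing time (a new reading comes with each control period).
- cams.snapshot(name): name is "side" or "top" or "wrist"; returns a dict with "img" (400x640x3 uint8, red, green, blue), "K" (3x3 intrinsics, pixels), "world_to_cam" (4x4, takes a point from world to camera coordinates). Camera axes: x right, y up, looking along -z (the intrinsics and any distortion apply to the point x, -y, -z); pixel columns grow to the right and rows downward; lengths in m; the calibration is good to about 2 mm. The wrist camera is an equidistant fisheye: a pixel r from the principal point sees the ray r / f radians off the axis. A picture is of the moment at which its call begins. There is no depth.
- bot.close_job(): hands the job in; it is judged then, once.
The state is a dict: "clock": time; "joints": joint angles; "dq": joint speeds; "joint_efforts": joint torques, N m; "eef_pos": TCP position; "tcp_rot": TCP orientation; "wrist_force": force on the tool from outside, world axes, zero at the start; "wrist_torque": the same for the moment, N m; "width": finger opening in m; "grip_force": force on a finger pad.
Only numpy, scipy, OpenCV 4.12 (cv2) and the standard library are available. Lean on these libraries where they do the work, as an engineer would, in place of code of your own. Each camera call takes 0.05 s, during which the arm holds its last target. There are 200 camera calls.

## Working session

There is one attempt and no reset: what is moved stays moved. The work goes in short steps, Python scripts to look and compute and a tool call to move; the robot and the scene stay as the last step left them, time stands still between calls to the robot, and variables do not carry over. Pictures are saved under pics/ and viewed, at most 10 in all, crops included, and the job is handed in when it is done.

Besides the shell and the picture viewer there is one more tool, called after ">>>" by a JSON object that holds its "method" and its "body". play_rows: Moves the arm, as the interface text tells. Its arguments: {"type":"object","properties":{"motion":{"type":"array"}},"required":["motion"]}

```bash
ls; mkdir -p pics; python3 - <<'E'
from rig import monitor, cams, bot
import cv2,pickle
print(monitor.sense(), bot.tcp_to_tips)
d={n:cams.snapshot(n) for n in("side","top","wrist")}
pickle.dump(d,open('s0.pkl','wb'))
for n in d: cv2.imwrite(f'pics/{n}0.png',d[n]["img"][:,:,::-1]); print(n,d[n]["K"].round(1).tolist(),d[n]["world_to_cam"].round(3).tolist(), [k for k in d[n]])
E
```

```text
pics
{'clock': 0.0, 'joints': array([-5.56288905e+01,  2.05929015e+01,  6.33247741e-01, -2.07374312e-02,
       -7.01342900e+01, -1.65055686e+01]), 'dq': array([-0.04995521, -0.0124746 ,  0.0939991 ,  0.12087764,  0.09798832,
       -0.12878832]), 'joint_efforts': array([ 1.96799856e-04, -5.83315694e+01,  2.93425137e+01,  6.93643570e+00,
       -5.74767400e-03,  2.30480441e-05]), 'eef_pos': array([ 0.20691147, -0.64204093,  0.25234115]), 'tcp_rot': array([ 1.79904388e+02, -8.00198741e-03, -1.62141515e+02]), 'wrist_force': array([-0.16295088,  0.70580487,  1.01339169]), 'wrist_torque': array([ 0.00509208, -0.02769086,  0.00881124]), 'grip_force': 0.0, 'width': 0.08550965228065989} 0.022
side [[388.2, 0.0, 319.9], [0.0, 388.2, 196.1], [0.0, 0.0, 1.0]] [[-0.99, -0.137, 0.009, 0.576], [0.105, -0.711, 0.695, -0.206], [-0.089, 0.689, 0.719, -0.943], [0.0, 0.0, 0.0, 1.0]] ['img', 'K', 'world_to_cam']
top [[391.9, 0.0, 326.8], [0.0, 391.9, 190.2], [0.0, 0.0, 1.0]] [[0.038, -0.999, 0.003, -0.092], [0.977, 0.037, 0.21, -0.591], [-0.21, -0.005, 0.978, -1.167], [0.0, 0.0, 0.0, 1.0]] ['img', 'K', 'world_to_cam']
wrist [[309.7, 0.0, 319.0], [0.0, 309.7, 199.3], [0.0, 0.0, 1.0]] [[-0.305, 0.952, 0.002, 0.674], [-0.91, -0.291, -0.296, 0.04], [-0.281, -0.092, 0.955, -0.38], [0.0, 0.0, 0.0, 1.0]] ['img', 'K', 'world_to_cam']
```

View pics/side0.png

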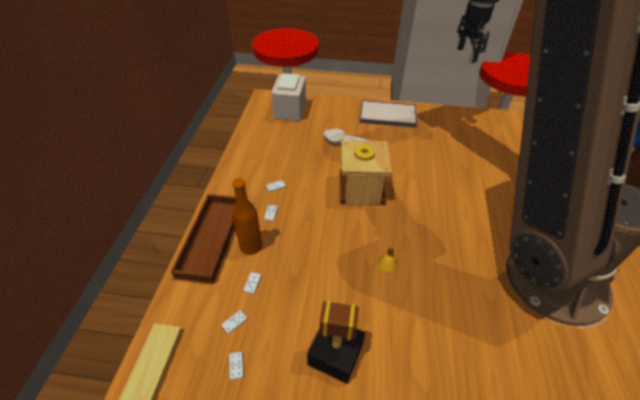

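View pics/top0.png

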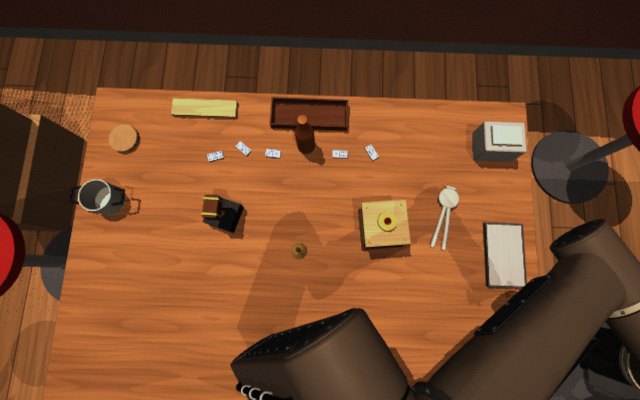

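The side view shows the mallet head at about (340,320), the block at (336,352) and the collar at (364,152). The top view shows the head at (211,207), the block at (224,214) and the collar at (387,222).

```bash
cat > h.py <<'E'
import numpy as np, cv2
from scipy.optimize import least_squares
def ray(s,uv,fish=False):
    K,T=s["K"],s["world_to_cam"]; x=(uv[0]-K[0,2])/K[0,0]; y=(uv[1]-K[1,2])/K[1,1]
    if fish:
        r=np.hypot(x,y); k=np.sin(r)/max(r,1e-9); d=np.array([x*k,-y*k,-np.cos(r)])
    else: d=np.array([x,-y,-1.])
    R=T[:3,:3]; d=R.T@d; return -R.T@T[:3,3], d/np.linalg.norm(d)
def plane(s,uv,z,fish=False):
    o,d=ray(s,uv,fish); return o+d*(z-o[2])/d[2]
def tri(*rs):
    A=sum(np.eye(3)-np.outer(d,d) for o,d in rs); b=sum((np.eye(3)-np.outer(d,d))@o for o,d in rs)
    p=np.linalg.solve(A,b); return p,[np.linalg.norm(np.cross(p-o,d)) for o,d in rs]
def proj(s,p,fish=False):
    K,T=s["K"],s["world_to_cam"]; c=T[:3,:3]@p+T[:3,3]; v=np.array([c[0],-c[1],-c[2]])
    if fish:
        r=np.hypot(v[0],v[1]); th=np.arctan2(r,v[2]); v=np.array([v[0]/r*th,v[1]/r*th,1])
    v=K@(v/v[2]); return v[:2]
E
python3 - <<'E'
import pickle; from h import *
d=pickle.load(open('s0.pkl','rb'))
for nm,a,b in(("head",(340,319),(211,206)),("collar",(364,152),(387,222)),("bottle top",(239,183),(303,120)),("bell top",(391,251),(299,249))):
    p,e=tri(ray(d["side"],a),ray(d["top"],b)); print(nm,p.round(4),np.round(e,4))
t=d["top"]
for n,u in(("dom",(215,156)),("dom",(243,148)),("dom",(273,153)),("dom",(340,154)),("dom",(372,152)),("sq bowl",(449,198))): print(n,plane(t,u,.01).round(3))
S=cv2.resize(d["side"]["img"][285:390,285:390],(400,400),interpolation=2); T=cv2.resize(d["top"]["img"][180:245,190:255],(400,400),interpolation=2)
cv2.imwrite('pics/c1.png',np.hstack([S,T])[:,:,::-1])
E
```

```text
head [0.5123 0.2568 0.1666] [0.0011 0.0011]
collar [ 0.4932 -0.248   0.1391] [0.0027 0.0027]
bottle top [0.76   0.0041 0.2257] [0.0009 0.0009]
bell top [0.4084 0.0086 0.0527] [0.0005 0.0005]
dom [0.708 0.308 0.01 ]
dom [0.739 0.217 0.01 ]
dom [0.726 0.115 0.01 ]
dom [ 0.731 -0.109  0.01 ]
dom [ 0.742 -0.216  0.01 ]
sq bowl [ 0.595 -0.469  0.01 ]
```

View pics/c1.png

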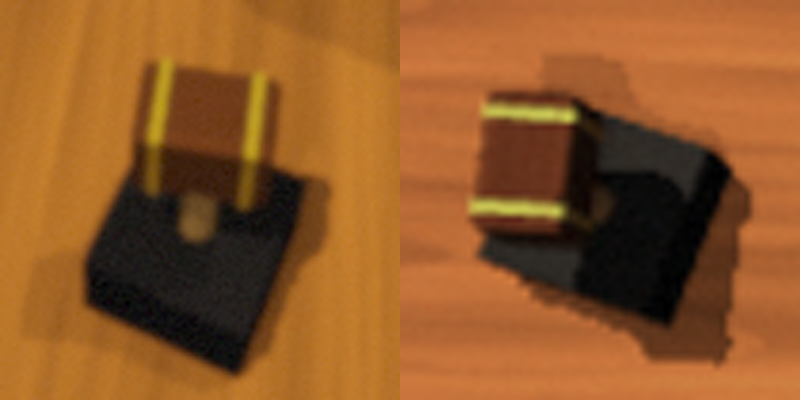

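The crop shows the head's long side roughly along world x, slightly turned, with bands at crop (530,112) and (515,208) in the top half. The block itself is turned about 20°.

```bash
cat >> h.py <<'E'
def mv(st,tgt,yaw):
    "shift/spin numbers for a tool-down pose tgt,yaw from state st"
    from scipy.spatial.transform import Rotation as Ro
    R=Ro.from_euler('xyz',st["tcp_rot"],degrees=True).as_matrix()
    sh=R.T@(np.array(tgt)-st["eef_pos"])/.25; dy=(yaw-st["tcp_rot"][2]+180)%360-180
    return sh.round(4).tolist(), round(-dy/180,4)
E
python3 - <<'E'
import pickle; from h import *; from rig import monitor
d=pickle.load(open('s0.pkl','rb')); t=d["top"]
g=lambda u,v: plane(t,(190+(u-400)*65/400,180+v*65/400),.182)[:2]
a=(g(485,108)+g(575,118))/2; b=(g(470,206)+g(562,213))/2
print("mid",(a+b)/2,"yaw x",np.degrees(np.arctan2(*(a-b)[::-1])), "band y", np.degrees(np.arctan2(*(g(485,108)-g(575,118))[::-1])))
T=d["wrist"]["world_to_cam"]; print("cam",-T[:3,:3].T@T[:3,3])
st=monitor.sense(); print(mv(st,(.48,-.30,.40),-175)); print(mv(st,(.512,.256,.33),-182)); print(mv(st,(.48,-.30,.40),-175+180))
E
```

```text
mid [0.51034821 0.25471443] yaw x -2.433556774887437 band y 85.77163684628319
cam [ 0.1361889  -0.66542156  0.3731167 ]
([-1.4592, 0.9685, -0.5886], np.float64(0.0714))
([-2.2631, 3.0457, -0.3061], np.float64(0.1103))
([-1.4592, 0.9685, -0.5886], np.float64(-0.9286))
```

>>> {"method": "play_rows", "body": {"motion": [[[-0.1, 0.05, -0.15], 0, 100], [[-0.8, 0.53, -0.6], 0, 100], [[-0.8, 0.53, -0.6], 0, 100], [[-0.8, 0.53, -0.6], 0, 100], [[-0.8, 0.53, -0.6], 0, 100], [[-0.8, 0.53, -0.6], 0, 100], [[-0.8, 0.53, -0.6], 0, 100], [[-0.8, 0.53, -0.6], 0, 100]]}}

```text
clock: 0.95
eef_pos: [0.3574, -0.4542, 0.4037]
tcp_rot: [-180.0, 0.0, -162.0]
wrist_force: [0.6, -0.3, -0.2]
width: 0.0854
grip_force: 0.0
```

>>> {"method": "play_rows", "body": {"motion": [[[-0.7, 1, 0], 0, 100], [[-0.7, 1, 0], 0, 100], [[-0.7, 1, 0], 0, 100], [[-0.7, 1, 0], 0, 100], [[-0.7, 1, 0], 0, 100], [[-0.7, 1, 0], 0, 100], [[-0.7, 1, 0], 0, 100], [[-0.7, 1, 0], 0, 100]]}}

```text
clock: 1.75
eef_pos: [0.4467, -0.1627, 0.4024]
tcp_rot: [180.0, -0.1, -162.0]
wrist_force: [-0.3, -0.6, -0.4]
width: 0.0855
grip_force: 0.0
```

>>> {"method": "play_rows", "body": {"motion": [[[-0.4, 0.9, 0], 0, 100], [[-0.4, 0.9, 0], 0, 100], [[-0.4, 0.9, 0], 0, 100], [[-0.4, 0.9, 0], 0, 100], [[-0.4, 0.9, 0], 0, 100], [[-0.4, 0.9, 0], 0, 100], [[-0.4, 0.9, 0], 0, 100], [[-0.4, 0.9, 0], 0, 100]]}}

```text
clock: 2.55
eef_pos: [0.473, 0.0798, 0.4029]
tcp_rot: [-180.0, -0.1, -162.3]
wrist_force: [-0.0, -0.2, -0.5]
width: 0.0857
grip_force: 0.0
```

>>> {"method": "play_rows", "body": {"motion": [[[-0.363, 0.616, 0.29], 0.118, 100], [[-0.363, 0.616, 0.29], 0.118, 100], [[-0.363, 0.616, 0.29], 0.118, 100], [[-0.363, 0.616, 0.29], 0.118, 100], [[-0.363, 0.616, 0.29], 0.118, 100], [[-0.363, 0.616, 0.29], 0.118, 100], [[-0.363, 0.616, 0.29], 0.118, 100], [[-0.363, 0.616, 0.29], 0.118, 100]]}}

```text
clock: 3.35
eef_pos: [0.5123, 0.2544, 0.3319]
tcp_rot: [179.9, 0.1, 176.5]
wrist_force: [-0.4, 0.3, -0.4]
width: 0.0852
grip_force: 0.0
```

```bash
python3 - <<'E'
from rig import monitor, cams
import cv2,pickle
from h import *
st=monitor.sense(); print(st["clock"],st["eef_pos"],st["tcp_rot"],st["joints"])
d={n:cams.snapshot(n) for n in("side","top","wrist")}
pickle.dump((st,d),open('s1.pkl','wb'))
print(proj(d["wrist"],np.array([.51,.255,.182]),True))
im=d["wrist"]["img"]; cv2.imwrite('pics/w1.png',im[:,:,::-1])
E
```

```text
3.35 [0.51232987 0.25440845 0.33190364] [1.79930890e+02 7.22487203e-02 1.76518140e+02] [ 4.60052311e+01  8.41956486e+00 -5.40112503e+00  1.03357687e-02
 -7.60798343e+01 -1.39489525e+02]
[318.74265828 187.10549447]
```

View pics/w1.png

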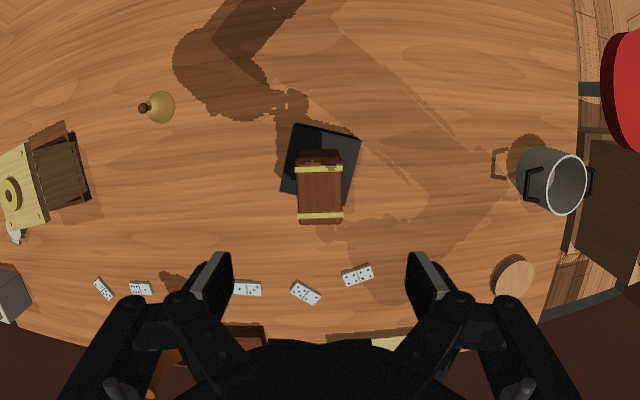

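The wrist view shows the head top centred near (320,194), bands nearly level at rows 168 and 215, jaws symmetric about it. Yaw looks right.

```bash
python3 - <<'E'
import pickle; from h import *
st,d=pickle.load(open('s1.pkl','rb')); w=d["wrist"]; s0=pickle.load(open('s0.pkl','rb'))
im=w["img"]; hsv=cv2.cvtColor(im,cv2.COLOR_RGB2HSV)
m=cv2.inRange(hsv,(22,120,90),(35,255,255)); m[:140]=0;m[240:]=0;m[:,:280]=0;m[:,360:]=0
n,_,S,C=cv2.connectedComponentsWithStats(m)
for i in range(1,n):
    if S[i,4]>20: print(S[i],C[i])
for uv in((320,165),(319.5,194),(320,224),(297,190),(343,190)): print(uv,plane(w,uv,.182,True).round(4))
# top-face centre in first top/side pictures: brass bands
gS=lambda u,v:(285+u*105/400,285+v*105/400); gT=lambda u,v:(190+(u-400)*65/400,180+v*65/400)
for nm,pt,ps,pw in(("bands top-left",gT(485,108),None,None),):
    pass
print(tri(ray(s0["top"],gT(530,113)),ray(w,(320,168.),True)), tri(ray(s0["top"],gT(516,209)),ray(w,(320,216.),True)))
E
```

```text
[294 165  36   8 134] [308.39552239 168.93283582]
[298 212  45   7 194] [318.68556701 214.94329897]
(320, 165) [0.4898 0.2574 0.182 ]
(319.5, 194) [0.5165 0.2553 0.182 ]
(320, 224) [0.5458 0.254  0.182 ]
(297, 190) [0.5115 0.2351 0.182 ]
(343, 190) [0.5141 0.2768 0.182 ]
(array([0.51703541, 0.25829682, 0.15902625]), [np.float64(0.019528528822891102), np.float64(0.01952852882289101)]) (array([0.49351437, 0.24523021, 0.25602139]), [np.float64(0.01905976315608894), np.float64(0.019059763156088916)])
```

```bash
python3 - <<'E'
import pickle; from h import *; from rig import monitor
st,d=pickle.load(open('s1.pkl','rb')); w=d["wrist"]; s0=pickle.load(open('s0.pkl','rb'))
gS=lambda u,v:(285+u*105/400,285+v*105/400); gT=lambda u,v:(190+(u-400)*65/400,180+v*65/400)
A=tri(ray(s0["top"],gT(530,113)),ray(w,(319.,215.),True));B=tri(ray(s0["top"],gT(516,209)),ray(w,(319.5,168.5),True))
print(A,B,(A[0]+B[0])/2)
print(mv(monitor.sense(),(.5145,.2555,.165),176.6))
E
```

```text
(array([0.53307718, 0.25292005, 0.18783202]), [np.float64(0.0016694429780655658), np.float64(0.001669442978065819)]) (array([0.49058344, 0.25628349, 0.18196836]), [np.float64(0.002342192327289472), np.float64(0.002342192327289524)]) [0.51183031 0.25460177 0.18490019]
([-0.009, 0.0016, 0.6667], np.float64(-0.0002))
```

>>> {"method": "play_rows", "body": {"motion": [[[-0.006, 0.002, 0.2], 0, 100], [[-0.006, 0.002, 0.4], 0, 100], [[-0.006, 0.002, 0.55], 0, 100], [[-0.006, 0.002, 0.62], 0, 100], [[-0.006, 0.002, 0.664], 0, 100], [[-0.006, 0.002, 0.664], 0, 100]]}}

```text
clock: 4.1
eef_pos: [0.5131, 0.2558, 0.164]
tcp_rot: [-179.9, -0.1, 176.6]
wrist_force: [-1.1, 0.6, -0.9]
width: 0.0854
grip_force: 0.0
```

>>> {"method": "play_rows", "body": {"motion": [[[0, 0, 0], 0, 60], [[0, 0, 0], 0, 60], [[0, 0, 0], 0, 50], [[0, 0, 0], 0, 50], [[0, 0, 0], 0, 40], [[0, 0, 0], 0, 20], [[0, 0, 0], 0, 0], [[0, 0, 0], 0, 0]]}}

```text
clock: 4.9
eef_pos: [0.5139, 0.2565, 0.1658]
tcp_rot: [180.0, 0.1, 176.6]
wrist_force: [0.6, 0.4, 5.8]
width: 0.0412
grip_force: 60.0
```

>>> {"method": "play_rows", "body": {"motion": [[[0, 0, -0.02], 0, 0], [[0, 0, -0.05], 0, 0], [[0, 0, -0.1], 0, 0], [[0, 0, -0.2], 0, 0], [[0, 0, -0.32], 0, 0], [[0, 0, -0.48], 0, 0], [[0, 0, -0.64], 0, 0], [[0, 0, -0.76], 0, 0]]}}

```text
clock: 5.7
eef_pos: [0.5136, 0.2563, 0.3586]
tcp_rot: [179.9, 0.1, 176.6]
wrist_force: [0.5, 1.4, -3.9]
width: 0.041
grip_force: 61.0
```

>>> {"method": "play_rows", "body": {"motion": [[[0, 0, 0], 0, 0], [[0, 0, 0], 0, 0], [[0, 0, 0], 0, 0]]}}

```text
clock: 6.0
eef_pos: [0.5128, 0.256, 0.3536]
tcp_rot: [-179.9, -0.1, 176.6]
wrist_force: [0.2, -0.4, -3.6]
width: 0.0411
grip_force: 61.2
```

```bash
python3 - <<'E'
from rig import monitor, cams
import cv2,pickle
from h import *
st=monitor.sense(); print(st)
d={n:cams.snapshot(n) for n in("side","top","wrist")}
pickle.dump((st,d),open('s2.pkl','wb'))
S=d["side"]; e=st["eef_pos"]
for z in(0,-.009,-.035,-.155): print(proj(S,e+[0,0,z]),proj(d["top"],e+[0,0,z]))
u,v=proj(S,e+[0,0,-.08]).astype(int); u-=50; v-=65
c=cv2.resize(S["img"][max(v,0):v+130,u:u+100],None,fx=4.5,fy=4.5,interpolation=2); print(u,max(v,0),c.shape)
cv2.imwrite('pics/m2.png',c[:,:,::-1])
E
```

```text
{'clock': 6.0, 'joints': array([ 4.60548025e+01,  8.21538406e+00, -2.87839235e+00, -4.22176881e-02,
       -7.90236190e+01, -1.39426728e+02]), 'dq': array([ 0.0256077 ,  0.54526607, -0.32185376,  0.13244834,  0.03407232,
        0.07954566]), 'joint_efforts': array([-1.69831153e-02, -4.53861201e+01,  3.28092456e+01,  7.97150642e+00,
        1.68752944e-03,  6.10958955e-05]), 'eef_pos': array([0.51276543, 0.25598697, 0.3535847 ]), 'tcp_rot': array([-1.79937773e+02, -1.07826458e-01,  1.76619935e+02]), 'wrist_force': array([ 0.16532755, -0.42153114, -3.62841081]), 'wrist_torque': array([ 0.01367496, -0.01648292, -0.00994849]), 'grip_force': 61.185035705566406, 'width': 0.041148657170909896}
[345.02257084 257.34305533] [188.69463816 192.83084786]
[344.67926515 260.94424484] [189.97824821 193.59573622]
[343.73029327 270.89871857] [193.55486538 195.72700094]
[340.03725802 309.63771958] [207.88382107 204.26545957]
292 221 (585, 450, 3)
```

View pics/m2.png

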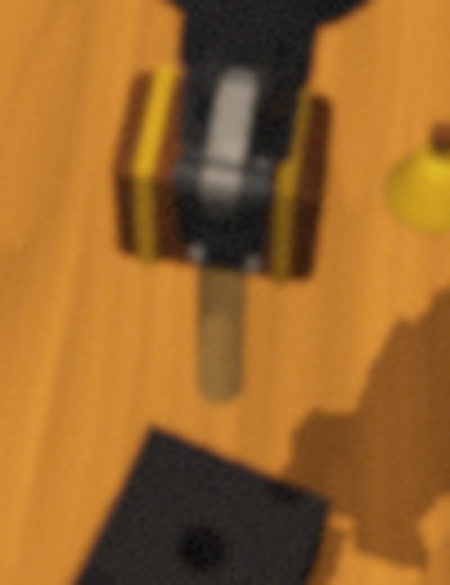

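The handle is straight and free below the jaws, with its shoulder at about (341,310) in the side image. That is within a few mm of the tool axis. Next I carry it over to the well.

>>> {"method": "play_rows", "body": {"motion": [[[0, -0.06, 0], 0, 0], [[0, -0.18, 0], 0, 0], [[0, -0.33, 0], 0, 0], [[0, -0.48, 0], 0, 0], [[0, -0.62, 0], 0, 0], [[0, -0.76, 0], 0, 0], [[0, -0.88, 0], 0, 0], [[0, -1, 0], 0, 0]]}}

```text
clock: 6.95
eef_pos: [0.498, 0.0049, 0.3545]
tcp_rot: [-180.0, -0.0, 176.6]
wrist_force: [1.3, -0.1, -2.7]
width: 0.0413
grip_force: 61.3
```

>>> {"method": "play_rows", "body": {"motion": [[[-0.005, -0.14, 0], 0, 0], [[-0.01, -0.3, 0], 0, 0], [[-0.015, -0.46, 0], 0, 0], [[-0.02, -0.62, 0], 0, 0], [[-0.025, -0.76, 0], 0, 0], [[-0.03, -0.88, 0], 0, 0], [[-0.035, -0.96, 0], 0, 0], [[-0.04, -1, 0], 0, 0]]}}

```text
clock: 7.75
eef_pos: [0.4931, -0.2453, 0.3542]
tcp_rot: [-180.0, -0.1, 176.5]
wrist_force: [-0.9, 0.7, -3.9]
width: 0.0414
grip_force: 61.3
```

>>> {"method": "play_rows", "body": {"motion": [[[0, 0, 0], 0, 0], [[0, 0, 0], 0, 0], [[0, 0, 0], 0, 0], [[0, 0, 0], 0, 0]]}}

```text
clock: 8.15
eef_pos: [0.4941, -0.2427, 0.3549]
tcp_rot: [180.0, 0.0, 176.7]
wrist_force: [-0.1, 0.6, -3.7]
width: 0.0411
grip_force: 61.3
```

```bash
python3 - <<'E'
from rig import monitor, cams
import cv2,pickle
from h import *
st=monitor.sense(); print(st["clock"],st["eef_pos"],st["tcp_rot"],st["wrist_force"],st["wrist_torque"])
d={n:cams.snapshot(n) for n in("side","top","wrist")}
pickle.dump((st,d),open('s3.pkl','wb'))
e=st["eef_pos"]; o=[]
for n,c in(("side",(.0,.0,-.16)),("wrist",(0,0,-.16)),):
    s=d[n]; f=n=="wrist"; q=lambda z:proj(s,e+[0,0,z],f).round(1)
    print(n,"shoulder",q(-.147),"tip",q(-.155),"collar",proj(s,np.array([.493,-.248,.144]),f).round(1))
    u,v=(proj(s,e+np.array(c),f)-[35,40]).astype(int); k=5
    im=cv2.resize(s["img"][max(v,0):max(v,0)+90,u:u+75],None,fx=k,fy=k,interpolation=2); print(n,u,max(v,0)); o.append(im)
cv2.imwrite('pics/m3.png',np.hstack(o)[:,:,::-1])
E
```

```text
8.15 [ 0.49406322 -0.242664    0.35494117] [1.79994270e+02 1.78420950e-02 1.76690574e+02] [-0.06993039  0.63851838 -3.72861338] [-0.02498524  0.04047748  0.02852947]
side shoulder [367.  132.9] tip [366.7 135.4] collar [365.2 150.9]
side 331 96
wrist shoulder [319.  190.3] tip [319. 188.] collar [314. 174.]
wrist 284 146
```

View pics/m3.png

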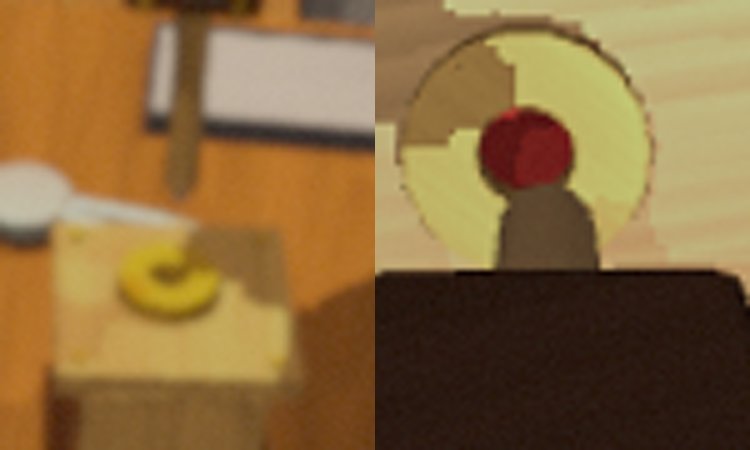

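The wrist view shows the bore as a red disc centred near (314.3,176.3) and concentric with the collar, with the handle centred at column 318.8. In the side view the pin tip at (367,134.6) agrees with the tool axis to about 1 mm.

```bash
python3 - <<'E'
import pickle; from h import *; from rig import monitor
st,d=pickle.load(open('s3.pkl','rb'))
# bore/collar centre: side crop collar ring centre (168,280)
sd=(331+168/5,96+280/5)
b=plane(d["wrist"],(314.3,176.3),.144,True); print("bore wrist",b,"side",plane(d["side"],sd,.144), tri(ray(d["wrist"],(314.3,176.3),True),ray(d["side"],sd)))
s=pickle.load(open('s0.pkl','rb'))["top"]; hsv=cv2.cvtColor(s["img"],cv2.COLOR_RGB2HSV)
m=cv2.inRange(hsv,(22,180,120),(32,255,255)); m[:,:340]=0;m[:,430:]=0;m[:180]=0;m[260:]=0
c=max(cv2.findContours(m,0,2)[0],key=cv2.contourArea);print("top",cv2.minEnclosingCircle(c),plane(s,cv2.minEnclosingCircle(c)[0],.142))
st=monitor.sense();print(mv(st,(b[0],b[1],st["eef_pos"][2]),st["tcp_rot"][2]))
E
```

```text
bore wrist [ 0.49556669 -0.24788713  0.144     ] side [ 0.49437638 -0.24312202  0.144     ] (array([ 0.49529455, -0.2477705 ,  0.14062086]), [np.float64(0.0010390179670550642), np.float64(0.0010390179670551772)])Traceback (most recent call last):
  File "<stdin>", line 8, in <module>
ValueError: max() iterable argument is empty
```

>>> {"method": "play_rows", "body": {"motion": [[[-0.005, -0.02, 0.04], 0, 0], [[-0.005, -0.02, 0.08], 0, 0], [[-0.005, -0.02, 0.12], 0, 0], [[-0.005, -0.02, 0.15], 0, 0], [[-0.005, -0.02, 0.17], 0, 0], [[-0.005, -0.02, 0.18], 0, 0], [[-0.005, -0.02, 0.18], 0, 0], [[-0.005, -0.02, 0.18], 0, 0]]}}

```text
clock: 9.1
eef_pos: [0.4951, -0.2486, 0.3101]
tcp_rot: [-180.0, 0.0, 176.6]
wrist_force: [0.4, 0.1, -3.3]
width: 0.0415
grip_force: 61.4
```

>>> {"method": "play_rows", "body": {"motion": [[[0, 0, 0.004], 0, 0], [[0, 0, 0.008], 0, 0], [[0, 0, 0.012], 0, 0], [[0, 0, 0.016], 0, 0], [[0, 0, 0.016], 0, 0]]}}

```text
clock: 9.6
eef_pos: [0.4949, -0.2484, 0.3056]
tcp_rot: [180.0, -0.0, 176.6]
wrist_force: [0.4, 0.0, -3.3]
width: 0.041
grip_force: 61.4
```

>>> {"method": "play_rows", "body": {"motion": [[[0, 0, 0.004], 0, 0], [[0, 0, 0.008], 0, 0], [[0, 0, 0.012], 0, 0], [[0, 0, 0.012], 0, 0], [[0, 0, 0.012], 0, 0]]}}

```text
clock: 10.1
eef_pos: [0.4949, -0.2485, 0.3028]
tcp_rot: [-180.0, -0.0, 176.6]
wrist_force: [0.8, -0.3, -3.0]
width: 0.041
grip_force: 61.4
```

>>> {"method": "play_rows", "body": {"motion": [[[0, 0, 0.004], 0, 0], [[0, 0, 0.008], 0, 0], [[0, 0, 0.012], 0, 0], [[0, 0, 0.014], 0, 0], [[0, 0, 0.014], 0, 0]]}}

```text
clock: 10.6
eef_pos: [0.4949, -0.2485, 0.2992]
tcp_rot: [180.0, -0.0, 176.6]
wrist_force: [0.9, -0.2, -3.2]
width: 0.0415
grip_force: 61.4
```

>>> {"method": "play_rows", "body": {"motion": [[[0, 0, 0.002], 0, 0], [[0, 0, 0.004], 0, 0], [[0, 0, 0.006], 0, 0], [[0, 0, 0.006], 0, 0], [[0, 0, 0.006], 0, 0]]}}

```text
clock: 11.1
eef_pos: [0.4949, -0.2485, 0.2978]
tcp_rot: [180.0, -0.0, 176.6]
wrist_force: [-0.9, 0.1, -3.1]
width: 0.0414
grip_force: 61.4
```

>>> {"method": "play_rows", "body": {"motion": [[[0, 0, 0.002], 0, 0], [[0, 0, 0.004], 0, 0], [[0, 0, 0.006], 0, 0], [[0, 0, 0.006], 0, 0]]}}

```text
clock: 11.5
eef_pos: [0.4949, -0.2485, 0.2962]
tcp_rot: [180.0, -0.0, 176.6]
wrist_force: [0.3, 1.0, -2.8]
width: 0.0414
grip_force: 61.4
```

>>> {"method": "play_rows", "body": {"motion": [[[0, 0, 0.002], 0, 0], [[0, 0, 0.004], 0, 0], [[0, 0, 0.006], 0, 0], [[0, 0, 0.006], 0, 0]]}}

```text
clock: 11.9
eef_pos: [0.4949, -0.2485, 0.2947]
tcp_rot: [180.0, -0.0, 176.6]
wrist_force: [-0.6, 0.3, -2.5]
width: 0.0416
grip_force: 61.4
```

>>> {"method": "play_rows", "body": {"motion": [[[0, 0.004, 0], 0, 0], [[0, 0.008, 0], 0, 0], [[0, 0.012, 0], 0, 0], [[0, 0.016, 0], 0, 0], [[0, 0.016, 0], 0, 0]]}}

```text
clock: 12.4
eef_pos: [0.4952, -0.2443, 0.2948]
tcp_rot: [180.0, 0.0, 176.6]
wrist_force: [-0.9, 0.2, -3.4]
width: 0.0412
grip_force: 61.4
```

>>> {"method": "play_rows", "body": {"motion": [[[0, 0.002, 0], 0, 0], [[0, 0.004, 0], 0, 0], [[0, 0.004, 0], 0, 0]]}}

```text
clock: 12.7
eef_pos: [0.4953, -0.2434, 0.2948]
tcp_rot: [180.0, 0.0, 176.6]
wrist_force: [0.2, -0.0, -3.6]
width: 0.0417
grip_force: 61.4
```

>>> {"method": "play_rows", "body": {"motion": [[[0, 0.002, 0], 0, 0], [[0, 0.004, 0], 0, 0], [[0, 0.004, 0], 0, 0]]}}

```text
clock: 13.0
eef_pos: [0.4953, -0.2424, 0.2948]
tcp_rot: [180.0, 0.0, 176.6]
wrist_force: [0.3, 0.0, -3.3]
width: 0.041
grip_force: 61.4
```

>>> {"method": "play_rows", "body": {"motion": [[[0, 0.002, 0], 0, 0], [[0, 0.004, 0], 0, 0], [[0, 0.004, 0], 0, 0]]}}

```text
clock: 13.3
eef_pos: [0.4954, -0.2414, 0.2948]
tcp_rot: [180.0, 0.0, 176.6]
wrist_force: [-0.7, -0.4, -3.4]
width: 0.0416
grip_force: 61.4
```

>>> {"method": "play_rows", "body": {"motion": [[[0, 0.002, 0], 0, 0], [[0, 0.004, 0], 0, 0], [[0, 0.004, 0], 0, 0]]}}

```text
clock: 13.6
eef_pos: [0.4954, -0.2406, 0.2948]
tcp_rot: [-180.0, -0.0, 176.6]
wrist_force: [0.3, -1.4, -3.1]
width: 0.0411
grip_force: 61.2
```

>>> {"method": "play_rows", "body": {"motion": [[[0, 0.001, 0], 0, 0], [[0, 0.002, 0], 0, 0], [[0, 0.002, 0], 0, 0]]}}

```text
clock: 13.9
eef_pos: [0.4954, -0.2403, 0.2949]
tcp_rot: [-180.0, -0.0, 176.6]
wrist_force: [-0.3, -3.5, -2.9]
width: 0.042
grip_force: 61.3
```

>>> {"method": "play_rows", "body": {"motion": [[[0, 0.001, 0], 0, 0], [[0, 0.002, 0], 0, 0], [[0, 0.002, 0], 0, 0]]}}

```text
clock: 14.2
eef_pos: [0.4954, -0.24, 0.2949]
tcp_rot: [-179.9, -0.0, 176.6]
wrist_force: [-1.5, -6.0, -3.9]
width: 0.0414
grip_force: 61.4
```

>>> {"method": "play_rows", "body": {"motion": [[[0, -0.008, 0], 0, 0], [[0, -0.016, 0], 0, 0], [[0, -0.024, 0], 0, 0], [[0, -0.032, 0], 0, 0], [[0, -0.038, 0], 0, 0], [[0, -0.044, 0], 0, 0], [[0, -0.044, 0], 0, 0]]}}

```text
clock: 14.9
eef_pos: [0.4948, -0.2506, 0.2948]
tcp_rot: [180.0, -0.0, 176.6]
wrist_force: [-0.6, 0.1, -3.0]
width: 0.0416
grip_force: 61.8
```

>>> {"method": "play_rows", "body": {"motion": [[[0, -0.002, 0], 0, 0], [[0, -0.004, 0], 0, 0], [[0, -0.004, 0], 0, 0]]}}

```text
clock: 15.2
eef_pos: [0.4948, -0.2515, 0.2948]
tcp_rot: [180.0, 0.0, 176.6]
wrist_force: [1.1, 0.1, -3.0]
width: 0.0415
grip_force: 61.8
```

>>> {"method": "play_rows", "body": {"motion": [[[0, -0.002, 0], 0, 0], [[0, -0.004, 0], 0, 0], [[0, -0.004, 0], 0, 0]]}}

```text
clock: 15.5
eef_pos: [0.4947, -0.2525, 0.2948]
tcp_rot: [180.0, 0.0, 176.6]
wrist_force: [0.4, -0.3, -3.3]
width: 0.0411
grip_force: 61.8
```

>>> {"method": "play_rows", "body": {"motion": [[[0, -0.002, 0], 0, 0], [[0, -0.004, 0], 0, 0], [[0, -0.004, 0], 0, 0]]}}

```text
clock: 15.8
eef_pos: [0.4947, -0.2535, 0.2948]
tcp_rot: [180.0, 0.0, 176.6]
wrist_force: [-0.1, -0.2, -2.8]
width: 0.0416
grip_force: 61.8
```

>>> {"method": "play_rows", "body": {"motion": [[[0, -0.001, 0], 0, 0], [[0, -0.003, 0], 0, 0], [[0, -0.003, 0], 0, 0]]}}

```text
clock: 16.1
eef_pos: [0.4946, -0.2543, 0.2948]
tcp_rot: [-180.0, -0.0, 176.6]
wrist_force: [-1.1, -0.5, -2.9]
width: 0.0415
grip_force: 61.8
```

>>> {"method": "play_rows", "body": {"motion": [[[0, -0.001, 0], 0, 0], [[0, -0.003, 0], 0, 0], [[0, -0.003, 0], 0, 0]]}}

```text
clock: 16.4
eef_pos: [0.4946, -0.2549, 0.2948]
tcp_rot: [180.0, 0.0, 176.6]
wrist_force: [-0.0, 0.7, -2.5]
width: 0.0414
grip_force: 61.9
```

>>> {"method": "play_rows", "body": {"motion": [[[0, -0.001, 0], 0, 0], [[0, -0.003, 0], 0, 0], [[0, -0.003, 0], 0, 0]]}}

```text
clock: 16.7
eef_pos: [0.4946, -0.2553, 0.2948]
tcp_rot: [180.0, 0.0, 176.6]
wrist_force: [-0.1, 4.1, -2.2]
width: 0.0416
grip_force: 62.2
```

>>> {"method": "play_rows", "body": {"motion": [[[0, -0.001, 0], 0, 0], [[0, -0.002, 0], 0, 0], [[0, -0.002, 0], 0, 0]]}}

```text
clock: 17.0
eef_pos: [0.4946, -0.2556, 0.2948]
tcp_rot: [179.9, 0.0, 176.6]
wrist_force: [0.5, 5.4, -0.4]
width: 0.041
grip_force: 62.4
```

>>> {"method": "play_rows", "body": {"motion": [[[0, 0.01, 0], 0, 0], [[0, 0.02, 0], 0, 0], [[0, 0.03, 0], 0, 0], [[0, 0.0335, 0], 0, 0], [[0, 0.0335, 0], 0, 0]]}}

```text
clock: 17.5
eef_pos: [0.495, -0.2478, 0.2948]
tcp_rot: [-180.0, -0.0, 176.6]
wrist_force: [0.6, 0.6, -2.9]
width: 0.0408
grip_force: 62.1
```

>>> {"method": "play_rows", "body": {"motion": [[[-0.006, 0, 0], 0, 0], [[-0.012, 0, 0], 0, 0], [[-0.016, 0, 0], 0, 0], [[-0.018, 0, 0], 0, 0], [[-0.018, 0, 0], 0, 0]]}}

```text
clock: 18.0
eef_pos: [0.4995, -0.2482, 0.2947]
tcp_rot: [-180.0, -0.0, 176.6]
wrist_force: [0.7, 0.9, -3.2]
width: 0.0413
grip_force: 62.1
```

>>> {"method": "play_rows", "body": {"motion": [[[-0.002, 0, 0], 0, 0], [[-0.004, 0, 0], 0, 0], [[-0.004, 0, 0], 0, 0]]}}

```text
clock: 18.3
eef_pos: [0.5005, -0.2482, 0.2948]
tcp_rot: [180.0, 0.0, 176.6]
wrist_force: [-0.3, 0.7, -2.8]
width: 0.0411
grip_force: 62.1
```

>>> {"method": "play_rows", "body": {"motion": [[[-0.002, 0, 0], 0, 0], [[-0.004, 0, 0], 0, 0], [[-0.004, 0, 0], 0, 0]]}}

```text
clock: 18.6
eef_pos: [0.5015, -0.2482, 0.2948]
tcp_rot: [180.0, -0.0, 176.6]
wrist_force: [-0.5, -0.9, -3.4]
width: 0.0413
grip_force: 62.1
```

>>> {"method": "play_rows", "body": {"motion": [[[-0.002, 0, 0], 0, 0], [[-0.004, 0, 0], 0, 0], [[-0.004, 0, 0], 0, 0]]}}

```text
clock: 18.9
eef_pos: [0.5023, -0.2483, 0.2947]
tcp_rot: [180.0, -0.0, 176.6]
wrist_force: [-1.4, -0.3, -1.9]
width: 0.0412
grip_force: 62.1
```

>>> {"method": "play_rows", "body": {"motion": [[[-0.001, 0, 0], 0, 0], [[-0.003, 0, 0], 0, 0], [[-0.003, 0, 0], 0, 0]]}}

```text
clock: 19.2
eef_pos: [0.5028, -0.2483, 0.2947]
tcp_rot: [180.0, -0.1, 176.6]
wrist_force: [-1.5, 0.1, -0.8]
width: 0.0414
grip_force: 62.3
```

>>> {"method": "play_rows", "body": {"motion": [[[-0.001, 0, 0], 0, 0], [[-0.003, 0, 0], 0, 0], [[-0.003, 0, 0], 0, 0]]}}

```text
clock: 19.5
eef_pos: [0.5036, -0.2483, 0.2945]
tcp_rot: [180.0, -0.1, 176.6]
wrist_force: [-3.0, -1.0, -2.8]
width: 0.0411
grip_force: 62.0
```

>>> {"method": "play_rows", "body": {"motion": [[[0.01, 0, 0], 0, 0], [[0.02, 0, 0], 0, 0], [[0.03, 0, 0], 0, 0], [[0.04, 0, 0], 0, 0], [[0.048, 0, 0], 0, 0], [[0.052, 0, 0], 0, 0], [[0.052, 0, 0], 0, 0]]}}

```text
clock: 20.2
eef_pos: [0.4909, -0.2476, 0.2949]
tcp_rot: [-180.0, 0.0, 176.6]
wrist_force: [-0.4, 0.4, -2.6]
width: 0.0415
grip_force: 62.0
```

>>> {"method": "play_rows", "body": {"motion": [[[0.002, 0, 0], 0, 0], [[0.004, 0, 0], 0, 0], [[0.004, 0, 0], 0, 0]]}}

```text
clock: 20.5
eef_pos: [0.49, -0.2476, 0.2948]
tcp_rot: [180.0, -0.0, 176.6]
wrist_force: [0.6, -0.1, -2.8]
width: 0.0414
grip_force: 62.0
```

>>> {"method": "play_rows", "body": {"motion": [[[0.001, 0, 0], 0, 0], [[0.003, 0, 0], 0, 0], [[0.003, 0, 0], 0, 0]]}}

```text
clock: 20.8
eef_pos: [0.4892, -0.2475, 0.2948]
tcp_rot: [-180.0, -0.0, 176.6]
wrist_force: [-0.6, 0.4, -3.6]
width: 0.0415
grip_force: 62.0
```

>>> {"method": "play_rows", "body": {"motion": [[[0.001, 0, 0], 0, 0], [[0.003, 0, 0], 0, 0], [[0.003, 0, 0], 0, 0]]}}

```text
clock: 21.1
eef_pos: [0.4887, -0.2475, 0.2949]
tcp_rot: [180.0, 0.0, 176.6]
wrist_force: [1.1, -0.3, -3.2]
width: 0.0414
grip_force: 61.9
```

>>> {"method": "play_rows", "body": {"motion": [[[0.001, 0, 0], 0, 0], [[0.003, 0, 0], 0, 0], [[0.003, 0, 0], 0, 0]]}}

```text
clock: 21.4
eef_pos: [0.4882, -0.2474, 0.2949]
tcp_rot: [-180.0, 0.1, 176.6]
wrist_force: [3.0, -0.4, -3.9]
width: 0.0413
grip_force: 61.8
```

>>> {"method": "play_rows", "body": {"motion": [[[0.001, 0, 0], 0, 0], [[0.003, 0, 0], 0, 0], [[0.003, 0, 0], 0, 0]]}}

```text
clock: 21.7
eef_pos: [0.4874, -0.2473, 0.295]
tcp_rot: [180.0, 0.1, 176.6]
wrist_force: [4.0, 0.4, -3.9]
width: 0.0416
grip_force: 61.9
```

>>> {"method": "play_rows", "body": {"motion": [[[-0.01, 0, 0], 0, 0], [[-0.02, 0, 0], 0, 0], [[-0.028, 0, 0], 0, 0], [[-0.031, 0, 0], 0, 0], [[-0.031, 0, 0], 0, 0], [[-0.031, 0, 0], 0, 0]]}}

```text
clock: 22.3
eef_pos: [0.4946, -0.2479, 0.2947]
tcp_rot: [180.0, -0.0, 176.6]
wrist_force: [0.2, -0.5, -2.7]
width: 0.0417
grip_force: 62.0
```

>>> {"method": "play_rows", "body": {"motion": [[[0, 0, 0.004], 0, 0], [[0, 0, 0.008], 0, 0], [[0, 0, 0.01], 0, 0], [[0, 0, 0.012], 0, 0], [[0, 0, 0.012], 0, 0]]}}

```text
clock: 22.8
eef_pos: [0.4947, -0.2478, 0.2917]
tcp_rot: [180.0, -0.0, 176.6]
wrist_force: [-0.6, 0.1, -3.4]
width: 0.0416
grip_force: 62.0
```

>>> {"method": "play_rows", "body": {"motion": [[[0, 0, 0.002], 0, 0], [[0, 0, 0.004], 0, 0], [[0, 0, 0.006], 0, 0], [[0, 0, 0.006], 0, 0]]}}

```text
clock: 23.2
eef_pos: [0.4947, -0.2478, 0.2902]
tcp_rot: [-180.0, -0.0, 176.6]
wrist_force: [1.3, 0.5, -2.5]
width: 0.0414
grip_force: 62.0
```

>>> {"method": "play_rows", "body": {"motion": [[[0, 0, 0.002], 0, 0], [[0, 0, 0.004], 0, 0], [[0, 0, 0.006], 0, 0], [[0, 0, 0.006], 0, 0]]}}

```text
clock: 23.6
eef_pos: [0.4946, -0.2478, 0.2887]
tcp_rot: [180.0, -0.0, 176.6]
wrist_force: [-0.8, -0.1, -3.1]
width: 0.0418
grip_force: 62.0
```

>>> {"method": "play_rows", "body": {"motion": [[[0, 0, 0.002], 0, 0], [[0, 0, 0.004], 0, 0], [[0, 0, 0.006], 0, 0], [[0, 0, 0.006], 0, 0]]}}

```text
clock: 24.0
eef_pos: [0.4947, -0.2478, 0.2872]
tcp_rot: [180.0, -0.0, 176.6]
wrist_force: [-0.5, -0.3, -3.7]
width: 0.0414
grip_force: 62.0
```

>>> {"method": "play_rows", "body": {"motion": [[[0, 0, 0.003], 0, 0], [[0, 0, 0.006], 0, 0], [[0, 0, 0.008], 0, 0], [[0, 0, 0.008], 0, 0]]}}

```text
clock: 24.4
eef_pos: [0.4947, -0.2478, 0.2852]
tcp_rot: [180.0, -0.0, 176.6]
wrist_force: [0.1, -0.6, -3.6]
width: 0.0417
grip_force: 62.0
```

>>> {"method": "play_rows", "body": {"motion": [[[0, 0, 0.003], 0, 0], [[0, 0, 0.006], 0, 0], [[0, 0, 0.008], 0, 0], [[0, 0, 0.008], 0, 0]]}}

```text
clock: 24.8
eef_pos: [0.4947, -0.2478, 0.2832]
tcp_rot: [180.0, -0.0, 176.6]
wrist_force: [-0.5, -0.6, -3.6]
width: 0.0416
grip_force: 62.0
```

>>> {"method": "play_rows", "body": {"motion": [[[0, 0, 0.008], 0, 0], [[0, 0, 0.016], 0, 0], [[0, 0, 0.024], 0, 0], [[0, 0, 0.032], 0, 0], [[0, 0, 0.04], 0, 0], [[0, 0, 0.04], 0, 0]]}}

```text
clock: 25.4
eef_pos: [0.4946, -0.2478, 0.2729]
tcp_rot: [180.0, -0.0, 176.6]
wrist_force: [-0.7, -0.1, -3.1]
width: 0.0418
grip_force: 62.0
```

>>> {"method": "play_rows", "body": {"motion": [[[0, 0, 0.008], 0, 0], [[0, 0, 0.016], 0, 0], [[0, 0, 0.024], 0, 0], [[0, 0, 0.032], 0, 0], [[0, 0, 0.04], 0, 0], [[0, 0, 0.04], 0, 0]]}}

```text
clock: 26.0
eef_pos: [0.4946, -0.2478, 0.2629]
tcp_rot: [180.0, -0.0, 176.6]
wrist_force: [-0.2, 0.1, -2.7]
width: 0.0416
grip_force: 62.0
```

>>> {"method": "play_rows", "body": {"motion": [[[0, 0, 0.006], 0, 0], [[0, 0, 0.012], 0, 0], [[0, 0, 0.018], 0, 0], [[0, 0, 0.024], 0, 0], [[0, 0, 0.03], 0, 0], [[0, 0, 0.03], 0, 0]]}}

```text
clock: 26.6
eef_pos: [0.4948, -0.2478, 0.2558]
tcp_rot: [-180.0, 0.0, 176.6]
wrist_force: [-0.5, 0.8, -4.0]
width: 0.0415
grip_force: 62.1
```

>>> {"method": "play_rows", "body": {"motion": [[[0, 0, 0.004], 0, 0], [[0, 0, 0.008], 0, 0], [[0, 0, 0.012], 0, 0], [[0, 0, 0.016], 0, 0], [[0, 0, 0.02], 0, 0], [[0, 0, 0.02], 0, 0]]}}

```text
clock: 27.2
eef_pos: [0.4947, -0.2479, 0.2507]
tcp_rot: [-180.0, 0.0, 176.6]
wrist_force: [0.7, 0.3, -0.1]
width: 0.0414
grip_force: 62.4
```

>>> {"method": "play_rows", "body": {"motion": [[[0, 0, 0.004], 0, 0], [[0, 0, 0.008], 0, 0], [[0, 0, 0.012], 0, 0], [[0, 0, 0.016], 0, 0], [[0, 0, 0.02], 0, 0], [[0, 0, 0.02], 0, 0]]}}

```text
clock: 27.8
eef_pos: [0.4947, -0.2479, 0.2456]
tcp_rot: [180.0, -0.0, 176.6]
wrist_force: [-0.5, -0.1, 0.5]
width: 0.0414
grip_force: 62.3
```

>>> {"method": "play_rows", "body": {"motion": [[[0, 0, 0.004], 0, 0], [[0, 0, 0.008], 0, 0], [[0, 0, 0.012], 0, 0], [[0, 0, 0.016], 0, 0], [[0, 0, 0.02], 0, 0], [[0, 0, 0.02], 0, 0]]}}

```text
clock: 28.4
eef_pos: [0.4948, -0.2478, 0.2407]
tcp_rot: [180.0, 0.0, 176.6]
wrist_force: [0.7, -0.2, -0.5]
width: 0.0413
grip_force: 62.4
```

>>> {"method": "play_rows", "body": {"motion": [[[0, 0, 0.006], 0, 0], [[0, 0, 0.012], 0, 0], [[0, 0, 0.018], 0, 0], [[0, 0, 0.024], 0, 0], [[0, 0, 0.03], 0, 0], [[0, 0, 0.036], 0, 0], [[0, 0, 0.04], 0, 0], [[0, 0, 0.04], 0, 0]]}}

```text
clock: 29.2
eef_pos: [0.4948, -0.2478, 0.2305]
tcp_rot: [180.0, -0.0, 176.6]
wrist_force: [1.2, -0.2, 0.4]
width: 0.0413
grip_force: 62.3
```

>>> {"method": "play_rows", "body": {"motion": [[[0, 0, 0.006], 0, 0], [[0, 0, 0.012], 0, 0], [[0, 0, 0.018], 0, 0], [[0, 0, 0.024], 0, 0], [[0, 0, 0.03], 0, 0], [[0, 0, 0.036], 0, 0], [[0, 0, 0.04], 0, 0], [[0, 0, 0.04], 0, 0]]}}

```text
clock: 30.0
eef_pos: [0.4946, -0.2478, 0.2205]
tcp_rot: [180.0, -0.0, 176.6]
wrist_force: [0.4, -1.2, -1.3]
width: 0.0417
grip_force: 62.3
```

>>> {"method": "play_rows", "body": {"motion": [[[0, 0, 0.006], 0, 0], [[0, 0, 0.012], 0, 0], [[0, 0, 0.018], 0, 0], [[0, 0, 0.024], 0, 0], [[0, 0, 0.03], 0, 0], [[0, 0, 0.036], 0, 0], [[0, 0, 0.04], 0, 0], [[0, 0, 0.04], 0, 0]]}}

```text
clock: 30.8
eef_pos: [0.4944, -0.2478, 0.2104]
tcp_rot: [180.0, -0.0, 176.6]
wrist_force: [-1.1, -0.7, 0.0]
width: 0.0414
grip_force: 62.3
```

>>> {"method": "play_rows", "body": {"motion": [[[0, 0, 0.006], 0, 0], [[0, 0, 0.012], 0, 0], [[0, 0, 0.018], 0, 0], [[0, 0, 0.024], 0, 0], [[0, 0, 0.03], 0, 0], [[0, 0, 0.036], 0, 0], [[0, 0, 0.04], 0, 0], [[0, 0, 0.04], 0, 0]]}}

```text
clock: 31.6
eef_pos: [0.4942, -0.2479, 0.2004]
tcp_rot: [180.0, -0.1, 176.6]
wrist_force: [-4.0, -0.7, 1.7]
width: 0.0414
grip_force: 62.6
```

>>> {"method": "play_rows", "body": {"motion": [[[0, 0, 0.006], 0, 0], [[0, 0, 0.012], 0, 0], [[0, 0, 0.018], 0, 0], [[0, 0, 0.024], 0, 0], [[0, 0, 0.03], 0, 0], [[0, 0, 0.036], 0, 0], [[0, 0, 0.04], 0, 0], [[0, 0, 0.04], 0, 0]]}}

```text
clock: 32.4
eef_pos: [0.4938, -0.2479, 0.1902]
tcp_rot: [180.0, -0.1, 176.6]
wrist_force: [-4.8, -1.2, 1.5]
width: 0.0412
grip_force: 62.5
```

>>> {"method": "play_rows", "body": {"motion": [[[0, 0, 0.003], 0, 0], [[0, 0, 0.006], 0, 0], [[0, 0, 0.009], 0, 0], [[0, 0, 0.012], 0, 0], [[0, 0, 0.015], 0, 0], [[0, 0, 0.016], 0, 0], [[0, 0, 0.016], 0, 0]]}}

```text
clock: 33.1
eef_pos: [0.4937, -0.2479, 0.1863]
tcp_rot: [180.0, -0.1, 176.6]
wrist_force: [-6.4, -1.6, 2.7]
width: 0.0414
grip_force: 62.6
```

```bash
python3 - <<'E'
from rig import monitor, cams
import cv2,pickle
from h import *
st=monitor.sense(); print(st["clock"],st["eef_pos"],st["wrist_force"],st["wrist_torque"])
d={n:cams.snapshot(n) for n in("side","wrist")}
pickle.dump((st,d),open('s4.pkl','wb'))
s=d["side"]; u,v=(proj(s,np.array([.495,-.248,.15]))-[45,45]).astype(int)
cv2.imwrite('pics/m4.png',cv2.resize(s["img"][v:v+90,u:u+90],None,fx=6,fy=6,interpolation=2)[:,:,::-1])
E
```

```text
33.1 [ 0.49372247 -0.24790042  0.1863302 ] [-6.44791334 -1.61928779  2.66234655] [-0.33019788  2.25662778 -0.01652205]
```

View pics/m4.png

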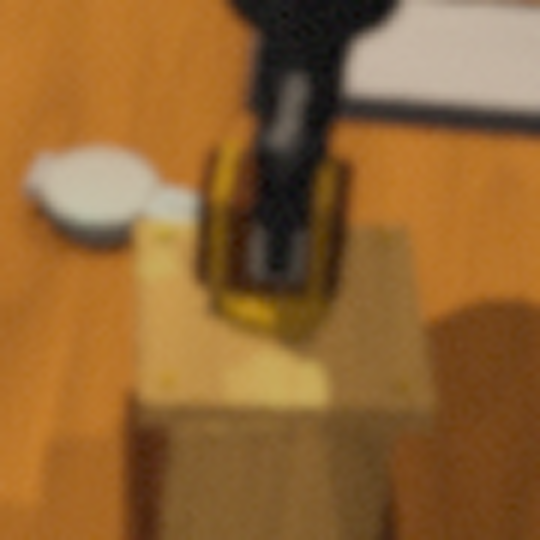

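The side view shows the head just above the collar, with about 6 N sideways from the bore wall. I ease the tool toward -x, then lower the last millimetres.

>>> {"method": "play_rows", "body": {"motion": [[[0.002, 0, 0], 0, 0], [[0.004, 0.001, 0], 0, 0], [[0.006, -0.001, 0], 0, 0], [[0.006, -0.001, 0], 0, 0]]}}

```text
clock: 33.6
eef_pos: [0.4934, -0.2478, 0.1864]
tcp_rot: [180.0, 0.0, 176.6]
wrist_force: [-0.4, -1.6, -4.4]
width: 0.0414
grip_force: 62.1
```

>>> {"method": "play_rows", "body": {"motion": [[[0, 0, 0.003], 0, 0], [[0, 0, 0.006], 0, 0], [[0, 0, 0.008], 0, 0], [[0, 0, 0.008], 0, 0]]}}

```text
clock: 34.0
eef_pos: [0.4933, -0.2479, 0.1848]
tcp_rot: [180.0, 0.0, 176.6]
wrist_force: [-1.2, -0.4, -1.5]
width: 0.041
grip_force: 62.3
```

>>> {"method": "play_rows", "body": {"motion": [[[0.001, 0, 0.002], 0, 0], [[0.002, 0, 0.004], 0, 0], [[0.002, 0, 0.006], 0, 0], [[0.002, 0, 0.006], 0, 0]]}}

```text
clock: 34.4
eef_pos: [0.4931, -0.2479, 0.1833]
tcp_rot: [180.0, 0.0, 176.6]
wrist_force: [1.2, -0.3, -2.3]
width: 0.0416
grip_force: 62.2
```

>>> {"method": "play_rows", "body": {"motion": [[[0, 0, 0.002], 0, 0], [[0, 0, 0.004], 0, 0], [[0, 0, 0.004], 0, 0]]}}

```text
clock: 34.7
eef_pos: [0.493, -0.2479, 0.1823]
tcp_rot: [180.0, 0.0, 176.6]
wrist_force: [0.6, 0.5, -2.0]
width: 0.0412
grip_force: 62.1
```

>>> {"method": "play_rows", "body": {"motion": [[[0, 0, 0.002], 0, 0], [[0, 0, 0.004], 0, 0], [[0, 0, 0.004], 0, 0]]}}

```text
clock: 35.0
eef_pos: [0.4929, -0.248, 0.1813]
tcp_rot: [180.0, 0.0, 176.6]
wrist_force: [1.5, 0.1, -2.5]
width: 0.0415
grip_force: 62.1
```

>>> {"method": "play_rows", "body": {"motion": [[[0, 0, 0.002], 0, 0], [[0, 0, 0.004], 0, 0], [[0, 0, 0.004], 0, 0]]}}

```text
clock: 35.3
eef_pos: [0.4929, -0.248, 0.1808]
tcp_rot: [-180.0, 0.0, 176.6]
wrist_force: [-0.3, 1.9, 2.0]
width: 0.0415
grip_force: 62.8
```

>>> {"method": "play_rows", "body": {"motion": [[[0, 0, 0.002], 0, 0], [[0, 0, 0.004], 0, 0], [[0, 0, 0.004], 0, 0]]}}

```text
clock: 35.6
eef_pos: [0.4929, -0.248, 0.1806]
tcp_rot: [-180.0, 0.1, 176.7]
wrist_force: [-2.1, 3.6, 10.7]
width: 0.0415
grip_force: 63.8
```

The head touched the collar at about z = 0.181, as expected. I back off the pressing slightly and then open.

>>> {"method": "play_rows", "body": {"motion": [[[0, 0, -0.002], 0, 0], [[0, 0, -0.002], 0, 0], [[0, 0, -0.002], 0, 0]]}}

```text
clock: 35.9
eef_pos: [0.4929, -0.248, 0.1807]
tcp_rot: [-180.0, 0.0, 176.6]
wrist_force: [-2.0, 2.7, 7.7]
width: 0.0413
grip_force: 63.0
```

```bash
python3 - <<'E'
from rig import monitor, cams
import cv2,pickle
from h import *
st=monitor.sense(); print(st["clock"],st["eef_pos"],st["wrist_force"],st["wrist_torque"])
d={n:cams.snapshot(n) for n in("side","wrist")}
pickle.dump((st,d),open('s5.pkl','wb'))
s=d["side"]; u,v=(proj(s,np.array([.495,-.248,.15]))-[40,45]).astype(int)
a=cv2.resize(s["img"][v:v+80,u:u+80],(400,400),interpolation=2); b=cv2.resize(d["wrist"]["img"][130:290,240:400],(400,400),interpolation=2)
cv2.imwrite('pics/m5.png',np.hstack([a,b])[:,:,::-1])
E
```

```text
35.9 [ 0.49288792 -0.24803446  0.18068961] [-1.96049938  2.74178277  7.69888602] [1.11555972 0.21022276 0.08798909]
```

View pics/m5.png

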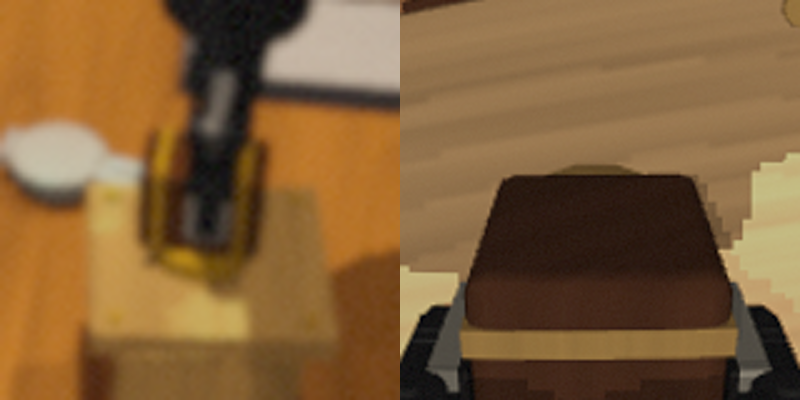

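The pictures show the head seated level over the collar between the jaws. Releasing now.

>>> {"method": "play_rows", "body": {"motion": [[[0, 0.001, -0.001], 0, 20], [[0, 0.001, -0.001], 0, 40], [[0, 0.001, -0.001], 0, 50], [[0, 0.001, -0.001], 0, 55], [[0, 0.001, -0.001], 0, 60], [[0, 0.001, -0.001], 0, 70], [[0, 0.001, -0.001], 0, 80], [[0, 0.001, -0.001], 0, 90]]}}

```text
clock: 36.8
eef_pos: [0.4927, -0.2477, 0.18]
tcp_rot: [180.0, -0.0, 176.6]
wrist_force: [0.0, -0.7, -1.2]
width: 0.0769
grip_force: 0.0
```

>>> {"method": "play_rows", "body": {"motion": [[[0, 0, 0], 0, 95], [[0, 0, 0], 0, 95], [[0, 0, 0], 0, 95], [[0, 0, 0], 0, 95]]}}

```text
clock: 37.2
eef_pos: [0.4927, -0.2477, 0.1801]
tcp_rot: [-180.0, 0.0, 176.6]
wrist_force: [0.1, -0.4, -0.4]
width: 0.0811
grip_force: 0.0
```

Next I raise the tool and check.

>>> {"method": "play_rows", "body": {"motion": [[[0, 0, -0.04], 0, 95], [[0, 0, -0.1], 0, 95], [[0, 0, -0.2], 0, 95], [[0, 0, -0.3], 0, 95], [[0, 0, -0.45], 0, 95], [[0, 0, -0.6], 0, 95], [[0, 0, -0.7], 0, 95], [[0, 0, -0.7], 0, 95]]}}

```text
clock: 38.0
eef_pos: [0.4939, -0.2484, 0.3603]
tcp_rot: [-179.9, 0.4, 176.6]
wrist_force: [0.4, 0.1, -1.0]
width: 0.081
grip_force: 0.0
```

>>> {"method": "play_rows", "body": {"motion": [[[0.5, 0, 0], 0, 95], [[0.5, 0, 0], 0, 95], [[0.5, 0, 0], 0, 95], [[0.5, 0, 0], 0, 95]]}}

```text
clock: 38.4
eef_pos: [0.3649, -0.2402, 0.3561]
tcp_rot: [180.0, 0.1, 176.6]
wrist_force: [0.8, 0.5, 0.5]
width: 0.0811
grip_force: 0.0
```

```bash
python3 - <<'E'
from rig import monitor, cams
import cv2,pickle
from h import *
st=monitor.sense(); print(st["clock"],st["eef_pos"],st["wrist_force"])
d={n:cams.snapshot(n) for n in("side","wrist")}
pickle.dump((st,d),open('s6.pkl','wb'))
s=d["side"]; u,v=(proj(s,np.array([.495,-.248,.15]))-[40,45]).astype(int); print(u,v)
a=cv2.resize(s["img"][v:v+80,u:u+80],(400,400),interpolation=2)
p=proj(d["wrist"],np.array([.495,-.248,.16]),True).astype(int); print(p)
W=d["wrist"]["img"]; y0=max(p[1]-80,0); x0=max(p[0]-80,0); b=cv2.resize(W[y0:y0+160,x0:x0+160],(400,400),interpolation=2)
cv2.imwrite('pics/m6.png',np.hstack([a,b])[:,:,::-1])
E
```

```text
38.4 [ 0.36491546 -0.24015777  0.35613824] [0.84162079 0.52339757 0.50476481]
324 104
[319 282]
```

View pics/m6.png

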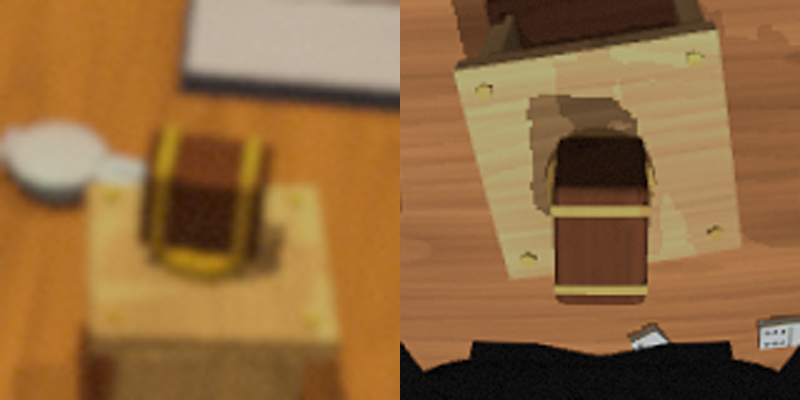

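The mallet's head sits flat on the collar and is released. Nothing else looks disturbed.

```bash
python3 -c "
from rig import bot; print(bot.close_job())"
```

```text
the job is handed in; nothing more can be done
None
```

The ice mallet is in the oak well stand, its head seated on the brass collar and released, and the job was handed in at about 38 s; forces read between moves stayed below about 15 N on the stand.

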